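# Eject a moulded cover from its open mould and move it onto the tray

### The arm

A 6-joint arm with a two-finger parallel gripper is mounted at the origin on the work surface. World frame = base frame: x ahead of the robot, y to its left, z up, the work surface at z = 0. Lengths are in mm, angles in degrees, forces in N, time in s.
With the tool pointing down it reaches from about 300 to 850 mm from the base axis. Payload 4.2 kg.
Tool frame: the origin (TCP) lies midway between the tips of the shut fingers; the grasp point (between the pads) lies 19 mm behind it; z points along the fingers, y is the line along which they close (so a half turn about z gives the same grasp; the last joint's range is limited). The gripper opens to 91 mm and grips with 3 to 60 N. Pads are 32 mm wide; open, the fingers measure 118 mm over their backs; the gripper's body (76 mm by 178 mm) begins 60 mm behind the grasp point.
Start: joints at [75.802, 18.312, 89.639, -0, 72.044, -1.146], TCP at [129.856, 560.161, 213.976] pointing down, gripper open.
Joint ranges: [-177.97, 177.97], [-48.28, 115.42], [12.27, 149.76], [-77.06, 257.06], [2.81, 150.46], [-146.56, 146.56]. Speed limits (degrees/s): [147.25, 147.25, 180, 180, 180, 180].

### API

Orientations are given as [roll, pitch, yaw] about the fixed x, y, z axes, in that order (R = Rz(yaw) Ry(pitch) Rx(roll)).
In Python, from workcell import state, grab_frame, camera_model, workorder gives the robot as it stands.
- The arm moves only by the tool carry_out, never from a script. Its argument "commands" is a list of rows, each a list of 7 numbers: the turn, a rotation vector about the tool's x, y, z in degrees, then the shift along the tool's x, y, z in mm, then the opening, from -1 (shut) to 1 (fully open). In form: [[ax, ay, az, dx, dy, dz, hand], ...]. A call has 1 to 20 rows; each row is the pose to reach, as a shift and turn from the pose commanded when the call began, along the tool's axes at that moment; what a row does not reach only later rows make up. A row lasts 1/10 s, in which the tool goes at most 50 mm and 8.59 degrees, less where a joint would pass 70% of its speed; a pose out of reach is approached as far as the arm can. A call with a gripper value outside its range is refused whole. The fingers move at their own pace and stop on an object; "force" is the grip in N (left out, the last holds). Time passes only in rows, so rows that repeat a pose let the fingers close. It gives the time, the measured TCP pose, the force, the opening and the grip force at its end, in the units of the state.
- state(): the state, without advancing time (a new reading comes with each control period).
- grab_frame(name): name is "scene" or "top" or "wrist"; returns the picture (400x640x3 uint8, red, green, blue); there is no depth.
- camera_model(name): a dict with "fx", "fy", "cx", "cy" (pixels), "origin" and "rotation" of the camera in the world; the wrist camera has in their place "mount" (4x4, takes a point from camera to tool coordinates, whose origin is the TCP and whose axes are the flange's). Camera axes: x right, y up, looking along -z (the intrinsics and any distortion apply to the point x, -y, -z); pixel columns grow to the right and rows downward; lengths in mm; the calibration is good to about 2 mm. The wrist camera is an equidistant fisheye: a pixel r from the principal point sees the ray r / f radians off the axis. A picture is of the moment at which its call begins: read the wrist's pose just before it. camera_model takes no time and is no camera call.
- workorder.job_done(): hands the job in; it is judged then, once.
The state is a dict: "time_s": time; "qpos": joint angles; "qvel": joint speeds; "effort": joint torques, N m; "ee_pos": TCP position; "ee_rot": TCP orientation; "force": force on the tool from outside, world axes, zero at the start; "torque": the same for the moment, N m; "gripper_width": finger opening in mm; "gripper_force": force on a finger pad.
Only numpy, scipy, OpenCV 4.12 (cv2) and the standard library are available. Lean on these libraries where they do the work, as an engineer would, in place of code of your own. Each camera call takes 0.05 s, during which the arm holds its last target. There are 200 camera calls.

### The job

The moulded cover lies in the open mould under a swing clamp. Swing the clamp bar right back to its stop, then press the ejector lever all the way down so that the cover rises out of the cavity, and push the cover gently across (or carry it) onto the low-rimmed tray beside the mould until it lies flat and wholly on the tray. Keep the cover level, do not drop or fling it, leave the clamp swung back, and leave the other things on the bench where they are.

Things in the scene. Friction and masses are not known exactly. Their poses are not given: they have to be found in the camera images.
- mould: Fixed steel mould half, 190 (x) x 150 (y) x 60 mm high. Origin: centre of its underside, on the bench; z up. Open cavity 114 (x) x 68 (y) x 21 mm deep in the middle of its top face. Clamp pivot at x +76, y 0; ejector lever on the -y side; tray against the +y side. Four 12 mm ejector pins (x +-40, y +-20 mm) rise from the cavity floor, to 3 mm above the face at full stroke.
- cover: Loose black plastic moulded cover, 110 (x) x 64 (y) x 22 mm high: 18 mm block, then a 4 mm top step 5 mm smaller all round. Origin: centre of its flat underside; z up; axes parallel to the mould's at the start. It starts in the cavity, only 1 mm proud of the face, no room beside it for fingers. Fully ejected, its underside is 3 mm above the face.
- clamp (a joint): Angle (rad) of the swing clamp: steel bar, 22 mm wide, on an upright pivot on the mould's face; stays where it is left. At 0 it points along the mould's -x over the cover (reaching 86 mm from the pivot, 14 mm behind it, 3 to 15 mm above the face); growing values swing it towards the mould's -y. Range -0.3 to 1.6 (stop: points along -y, clear of the cover).
- clamp_post (a point): Centre of the top end of the upright black round post on the clamp bar's free end: diameter 16 mm, 36 mm tall above the bar, top 51 mm above the mould's face, 75 mm from the pivot.
- lever (a joint): Angle (rad) of the ejector lever: near 0 as found (sloping up 0.3 rad), 0.56 fully down at its stop. Axis along the mould's x, at y -87 mm, 42 mm above the bench. Pressing its end down raises the pins 50 mm per rad (first 4 mm is free play). Takes about 10 N; it stays where it is left.
- lever_pad (a point): Centre of the upper face of the lever's black press pad, 50 (mould x) x 40 mm, 85 mm out from the lever's axis; 73 mm above the bench when raised, about 26 mm when fully down.
- tray: Fixed tray on legs against the mould's +y side, axes parallel to the mould's, up to 12 mm off along its x. Origin: on the bench under its centre. Grey floor 56 mm above the bench (4 mm below the mould's face), 164 mm wide in x between rims, from y -59 mm (mould's edge, no rim) to +51 mm (rim). Aluminium rims 12 mm high, 8 mm thick.
- cover_corner0 (a point): Bottom corner of the cover at its x = -55 mm, y = -32 mm.
- cover_corner1 (a point): Bottom corner of the cover at its x = 55 mm, y = -32 mm.
- cover_corner2 (a point): Bottom corner of the cover at its x = 55 mm, y = 32 mm.
- cover_corner3 (a point): Bottom corner of the cover at its x = -55 mm, y = 32 mm.
- insert: Bystander: loose stepped aluminium mould insert, 60 x 80 x 50 mm. Origin: centre of its underside.
- pot: Bystander: loose black pot, 68 mm across, 70 mm high, with brush handles standing out to 130 mm. Origin: centre of its underside.
- bottle: Bystander: loose small clear bottle, 52 mm across, 100 mm high. Origin: centre of its underside.
- brush: Bystander: loose brush lying on the bench beyond the tray.
Not all that is in view belongs to the job. Several things have the shape of the cover; the one meant has the colours described above.

How it is judged:
By the outcome, as a careful person would: the job done as asked, in the order asked, and still so for the second after the job is handed in, with the robot touching nothing.
It also fails if it takes over 51 s, if anything falls off the work surface, if the arm or the gripper's body presses on something with over 40 N, if the wrist force passes 120 N, or if a joint passes its speed limit or range.

## Working session

There is one attempt and no reset: what is moved stays moved. The work goes in short steps, Python scripts to look and compute and a tool call to move; the robot and the scene stay as the last step left them, time stands still between calls to the robot, and variables do not carry over. Pictures are saved under pics/ and viewed, at most 10 in all, crops included, and the job is handed in when it is done.

Besides the shell and the picture viewer there is one more tool, called after "Call:" by a JSON object that holds its "name" and its "arguments". carry_out: Moves the arm, as the interface text tells. Its arguments: {"type":"object","properties":{"commands":{"type":"array"},"force":{"type":"number"}},"required":["commands"]}

```bash
mkdir -p pics; cat > h.py <<'E'
import numpy as np,cv2
from workcell import state,grab_frame,camera_model,workorder
def grab(n,f):
    im=grab_frame(n); cv2.imwrite('pics/'+f+'.png',cv2.cvtColor(im,cv2.COLOR_RGB2BGR)); return im
E
python3 - <<'E'
from h import *
s=state();print({k:np.round(v,2) for k,v in s.items()})
for n in('scene','top'):
    grab(n,n+'0');print(n,camera_model(n))
print(camera_model('wrist'))
a=cv2.imread('pics/scene0.png');b=cv2.imread('pics/top0.png')
E
```

```text
{'time_s': np.float64(0.0), 'qpos': array([75.8 , 18.35, 89.71, -0.  , 72.04, -1.15]), 'qvel': array([ 0.02, -0.03, -0.05, -0.05,  0.01,  0.05]), 'effort': array([  0.  , -41.25, -23.2 ,   0.07,   0.05,  -0.  ]), 'ee_pos': array([129.73, 559.66, 213.13]), 'ee_rot': array([-179.9 ,   -0.  ,  166.95]), 'force': array([-0.55, -0.17,  0.53]), 'torque': array([-0.04,  0.06, -0.03]), 'gripper_force': np.float64(0.0), 'gripper_width': np.float64(91.11)}
scene {'fx': 463.25407753021966, 'fy': 463.25407753021966, 'cx': 317.3920067124408, 'cy': 205.51967442641296, 'origin': array([1053.45635812,  -56.52913847,  943.23792358]), 'rotation': array([32.03686751,  0.20232673, 79.96637845])}
top {'fx': 502.51406342525206, 'fy': 502.51406342525206, 'cx': 318.37169715102993, 'cy': 197.4185596896225, 'origin': array([ 269.88929695,   28.22247343, 1193.55293782]), 'rotation': array([ 1.24264382e+01, -1.07418111e-04, -9.50376011e+01])}
{'fx': 309.70691628693146, 'fy': 309.70691628693146, 'cx': 318.4336545288309, 'cy': 199.96247519512275, 'mount': array([[ 1.26770117e-03,  9.64029018e-01,  2.65793992e-01,
         7.51366007e+01],
       [ 9.99999067e-01, -1.35757085e-03,  1.54396677e-04,
         4.61055045e-01],
       [ 5.09677053e-04,  2.65793548e-01, -9.64029839e-01,
        -1.70343973e+02],
       [ 0.00000000e+00,  0.00000000e+00,  0.00000000e+00,
         1.00000000e+00]])}
```

View pics/top0.png

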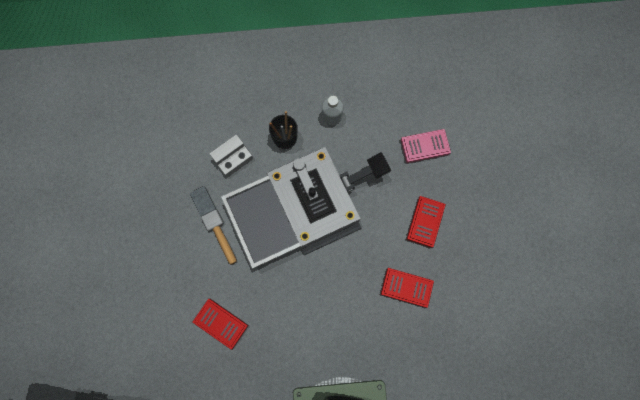

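View pics/scene0.png

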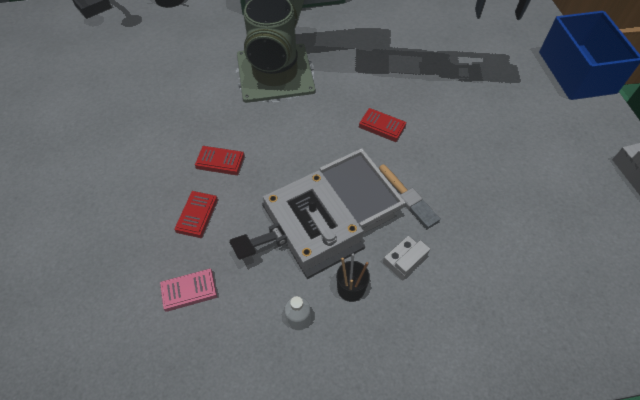

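The top view shows the mould around (315,195), with the clamp pivot at (299,165), the post at (312,190), the lever pad at (378,165) and the tray at (260,222). The scene view agrees. Next I'll locate the mould from its four gold bushings in both views.

```bash
cat >> h.py <<'E'
from scipy.spatial.transform import Rotation as Ro
def ray(n,uv):
    c=camera_model(n);uv=np.atleast_2d(uv).astype(float)
    d=np.c_[(uv[:,0]-c['cx'])/c['fx'],-(uv[:,1]-c['cy'])/c['fy'],-np.ones(len(uv))]
    r=Ro.from_euler('xyz',c['rotation'],degrees=True).as_matrix()
    return np.array(c['origin']),d@r.T
def onz(n,uv,z):
    o,d=ray(n,uv);return o+d*((z-o[2])/d[:,2])[:,None]
def blobs(m,lo=6,hi=1e9):
    k,l,st,ce=cv2.connectedComponentsWithStats(m.astype(np.uint8))
    return [(ce[i],st[i]) for i in range(1,k) if lo<=st[i][4]<=hi]
E
python3 - <<'E'
from h import *
for n,box in(('top',(265,365,145,245)),('scene',(255,365,165,265))):
    im=cv2.cvtColor(cv2.imread(f'pics/{n}0.png'),cv2.COLOR_BGR2HSV)
    m=(im[...,1]>110)&(im[...,2]>90)&(im[...,0]>8)&(im[...,0]<35)
    mm=np.zeros_like(m);x0,x1,y0,y1=box;mm[y0:y1,x0:x1]=m[y0:y1,x0:x1]
    B=[b for b in blobs(mm,4)];p=np.array([b[0] for b in B])
    print(n,np.round(np.c_[p,[b[1][4] for b in B],onz(n,p,60)],1).tolist())
    g=im[...,2]
    k,l,st,ce=cv2.connectedComponentsWithStats((g<40).astype(np.uint8))
    for i in range(1,k):
        if 25<st[i][4]<3000: print(' dark',ce[i].round(1),st[i])
for f,n,b in(('ct','top',(215,400,135,275)),('cs','scene',(220,420,140,290))):
    im=cv2.imread(f'pics/{n}0.png')[b[2]:b[3],b[0]:b[1]];cv2.imwrite(f'pics/{f}.png',cv2.resize(im,None,fx=3.9,fy=3.9,interpolation=2))
a=cv2.imread('pics/ct.png');c=cv2.imread('pics/cs.png');w=max(a.shape[1],c.shape[1])
E
```

```text
top [[320.8, 155.9, 31.0, 617.9, -8.1, 60.0], [276.7, 175.7, 32.0, 578.9, 98.6, 60.0], [349.7, 214.7, 34.0, 471.9, -61.8, 60.0], [304.4, 235.8, 32.0, 432.7, 45.7, 60.0]]
 dark [283.3 132. ] [270 115  27  35 576]
 dark [378.4 165.4] [368 153  22  26 342]
 dark [312.  195.5] [293 170  41  52 489]
 dark [ 80.  396.6] [ 75 393  12   7  40]
 dark [340.5 397.7] [325 395  37   5 113]
scene [[316.2, 177.6, 19.0, 432.5, 47.4, 60.0], [272.5, 198.4, 22.0, 471.8, -60.5, 60.0], [351.5, 227.9, 26.0, 578.5, 99.9, 60.0], [306.2, 251.7, 29.0, 618.1, -6.7, 60.0]]
 dark [95.2  8.1] [ 76   0  35  18 273]
 dark [168.6   2.4] [156   0  28   7 146]
 dark [282.8   5.7] [274   0  16  14  92]
 dark [520.5   7.5] [516   0  13  19 124]
 dark [268.5  55.9] [ 247   38   50   36 1124]
 dark [635.3 102.2] [628  87  12  32 207]
 dark [312.8 206.1] [309 201   9  10  44]
 dark [307.8 226.8] [296 211  23  25  48]
 dark [242.5 246.7] [231 236  24  22 335]
 dark [347.6 268.9] [346 262   4  18  47]
 dark [356.5 271. ] [353 262  10  24 133]
 dark [351.6 287.1] [338 267  30  34 474]
```

View pics/ct.png

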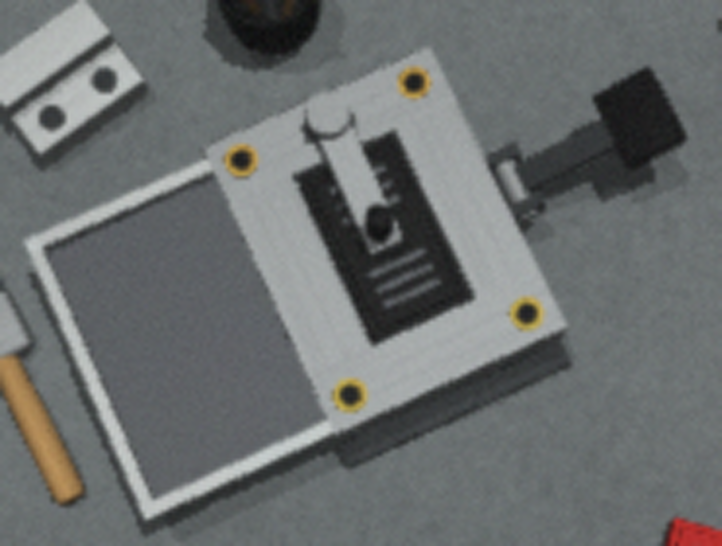

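View pics/cs.png

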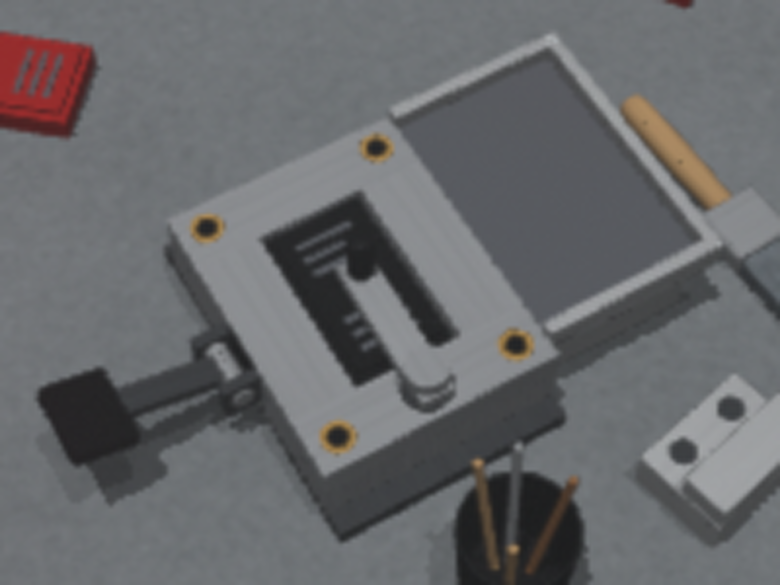

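The bushings give a mould centre near (525, 19) and a yaw of about 20.15°. The crops show the post top at top-view (312.4,191.9) and scene (312.8,203.6). Now I'll work out the key points.

```bash
cat >> h.py <<'E'
C=np.array([525.3,19.3]);YAW=20.15
R2=Ro.from_euler('z',YAW,degrees=True).as_matrix()[:2,:2]
def tom(p): return (np.atleast_2d(p)[:,:2]-C)@R2
def tow(p): return np.atleast_2d(p)@R2.T+C
def rel(x,y,z,yaw):
    "row from present pose to world target, mould x,y"
    s=state();A=Ro.from_euler('xyz',s['ee_rot'],degrees=True);B=Ro.from_euler('xyz',[180,0,yaw],degrees=True)
    w=np.r_[tow([x,y])[0],z]
    return np.round(np.r_[(A.inv()*B).as_rotvec(degrees=True),A.inv().apply(w-s['ee_pos'])],1)
E
python3 - <<'E'
from h import *
for n,post,pad in(('top',(312.4,191.9),(378.4,165.4)),('scene',(312.8,203.6),(242.5,246.7))):
    p=tom(onz(n,post,111))[0];print(n,'post',p,'theta',np.degrees(np.arctan2(-p[1],76-p[0])),'pad',tom(onz(n,pad,73)),'pivot',)
for n,uv,z in(('bottle',(333,101),100),('pot',(283,128),70)): print(n,tom(onz('top',uv,z)))
for th in (0,): print(rel(76-75*np.cos(th),-75*np.sin(th),150,YAW+180))
E
```

```text
top post [-3.9195467   1.47176073] theta -1.0550128339115938 pad [[  -3.72354091 -166.83982492]] pivot
scene post [8.96808694 0.16656884] theta -0.14237504681422647 pad [[   6.24172184 -169.10890398]] pivot
bottle [[ 174.74113897 -134.75757533]]
pot [[174.7711406   -4.85715643]]
[-1.000e-01 -0.000e+00 -3.320e+01 -5.082e+02 -4.365e+02  6.390e+01]
```

Call:
{"name": "carry_out", "arguments": {"commands": [[0,0,-5,-38,-33,4,1],[0,0,-10,-76,-66,8,1],[0,0,-15,-114,-99,12,1],[0,0,-20,-152,-132,18,1],[0,0,-25,-190,-164,24,1],[0,0,-30,-228,-196,30,1],[0,0,-33.2,-266,-228,36,1],[0,0,-33.2,-304,-261,42,1],[0,0,-33.2,-342,-294,48,1],[0,0,-33.2,-380,-327,52,1],[0,0,-33.2,-418,-360,56,1],[0,0,-33.2,-456,-393,60,1],[0,0,-33.2,-490,-422,63,1],[0,0,-33.2,-508.2,-436.5,64,1],[0,0,-33.2,-508.2,-436.5,64,1],[0,0,-33.2,-508.2,-436.5,64,1],[0,0,-33.2,-508.2,-436.5,64,1]], "force": 20}}

```text
time_s: 1.8
ee_pos: [525.4, 21.1, 149.8]
ee_rot: [180.0, -0.1, -159.8]
force: [-1.1, 0.1, -0.3]
gripper_width: 91.2
gripper_force: 0.0
```

```bash
python3 - <<'E'
from h import *
s=state();print(s['time_s'],s['ee_pos'],s['ee_rot'],tom(s['ee_pos']),s['force']);grab('wrist','w1')
print(rel(1,0,83,YAW+180))
E
```

```text
1.8 [525.35733472  21.10006712 149.78758655] [ 1.79953276e+02 -5.01826940e-02 -1.59797696e+02] [[0.67391095 1.67014159]] [-1.13079599  0.08777639 -0.27457103]
[ 0.  -0.   0.1 -0.2 -1.8 67. ]
```

View pics/w1.png

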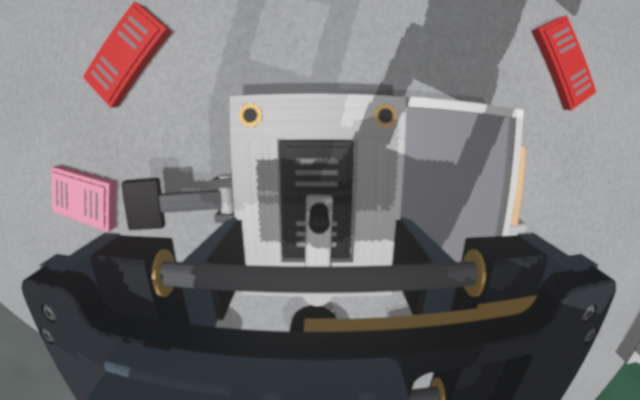

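The wrist view shows the post at (319,217), centred between the open fingers. Next: descend and grip it.

Call:
{"name": "carry_out", "arguments": {"commands": [[0,0,0,0,-1.5,25,1],[0,0,0,0,-1.5,50,1],[0,0,0,0,-1.5,66,1],[0,0,0,0,-1.5,66,-1],[0,0,0,0,-1.5,66,-1],[0,0,0,0,-1.5,66,-1],[0,0,0,0,-1.5,66,-1],[0,0,0,0,-1.5,66,-1],[0,0,0,0,-1.5,66,-1],[0,0,0,0,-1.5,66,-1]], "force": 20}}

```text
time_s: 2.85
ee_pos: [527.0, 18.7, 84.2]
ee_rot: [-180.0, 0.0, -159.9]
force: [0.4, -0.0, 0.6]
gripper_width: 38.0
gripper_force: 0.0
```

```bash
python3 - <<'E'
from h import *
s=state();print(tom(s['ee_pos']),s['ee_pos'],s['force'],s['gripper_width'])
p=tom(s['ee_pos'])[0]
# rows for 92 deg (1.6 rad) in tool axes: tool x=-mould x, tool y=+mould y ; check rotation of world about z
for d in range(0,96,8):
    t=np.radians(min(d,93));q=np.array([76-75*np.cos(t),-75*np.sin(t)])-[1,0]
    print(d,np.round([-q[0],q[1]],1), rel(*(np.array([76-75*np.cos(t),-75*np.sin(t)])),84,YAW+180-0).tolist()[3:])
print(rel(0,0,84,YAW+170)[:3])
E
```

```text
[[ 1.35604059 -1.1035398 ]] [526.95318914  18.73113107  84.15332055] [ 0.35394781 -0.04016476  0.60186224] 38.04414360323808
0 [-0. -0.] [0.4, 1.1, 0.2]
8 [ -0.7 -10.4] [-0.4, -9.3, 0.2]
16 [ -2.9 -20.7] [-2.6, -19.6, 0.2]
24 [ -6.5 -30.5] [-6.1, -29.4, 0.2]
32 [-11.4 -39.7] [-11.0, -38.6, 0.2]
40 [-17.5 -48.2] [-17.2, -47.1, 0.2]
48 [-24.8 -55.7] [-24.5, -54.6, 0.2]
56 [-33.1 -62.2] [-32.7, -61.1, 0.2]
64 [-42.1 -67.4] [-41.8, -66.3, 0.2]
72 [-51.8 -71.3] [-51.5, -70.2, 0.2]
80 [-62.  -73.9] [-61.6, -72.7, 0.2]
88 [-72.4 -75. ] [-72.0, -73.8, 0.2]
[-0.  0. 10.]
```

Call:
{"name": "carry_out", "arguments": {"commands": [[0,0,0,0,0,0,-1],[0,0,0,0,0,0,-1],[0,0,0,0,0,0,-1],[0,0,0,0,0,0,-1]]}}

```text
time_s: 3.25
ee_pos: [526.5, 19.0, 83.9]
ee_rot: [180.0, -0.0, -159.9]
force: [-1.7, 1.9, 1.3]
gripper_width: 15.4
gripper_force: 20.0
```

```bash
python3 - <<'E'
from h import *
s=state();print(s['qpos'].round(1),tom(s['ee_pos']),s['force'],s['gripper_width'],s['gripper_force'])
E
```

```text
[   0.8   20.9  106.5    0.    52.6 -109.4] [[ 0.98471779 -0.6579962 ]] [-1.74790947  1.8503337   1.28810598] 15.382971851148207 19.999950528144836
```

The grip is good, but joint 6 would run out of range while following the arc. I'll regrip turned the other way.

Call:
{"name": "carry_out", "arguments": {"commands": [[0,0,0,0,0,0,1],[0,0,0,0,0,0,1],[0,0,0,0,0,0,1],[0,0,0,0,0,0,1],[0,0,8,0,0,-10,1],[0,0,16,0,0,-20,1],[0,0,24,0,0,-20,1],[0,0,32,0,0,-20,1],[0,0,40,0,0,-20,1],[0,0,48,0,0,-20,1],[0,0,56,0,0,-20,1],[0,0,64,0,0,-20,0.6],[0,0,72,0,0,-20,0.2],[0,0,80,0,0,-20,-0.2],[0,0,88,0,0,-20,-0.2],[0,0,96,0,0,-20,-0.2],[0,0,104,0,0,-20,-0.2],[0,0,112,0,0,-20,-0.2],[0,0,120,0,0,-20,-0.2],[0,0,128,0,0,-20,-0.2]]}}

```text
time_s: 5.25
ee_pos: [526.9, 18.7, 103.9]
ee_rot: [180.0, -0.0, 71.8]
force: [0.1, -0.0, -0.4]
gripper_width: 36.6
gripper_force: 0.0
```

Call:
{"name": "carry_out", "arguments": {"commands": [[0,0,8,0,0,0,-0.2],[0,0,16,0,0,0,-0.2],[0,0,22,0,0,10,-0.2],[0,0,22,0,0,20,-1],[0,0,22,0,0,20,-1],[0,0,22,0,0,20,-1],[0,0,22,0,0,20,-1],[0,0,22,0,0,20,-1],[0,0,22,0,0,20,-1]], "force": 25}}

```text
time_s: 6.15
ee_pos: [526.8, 18.7, 83.6]
ee_rot: [-180.0, 0.0, 50.2]
force: [1.0, -0.2, -6.0]
gripper_width: 15.2
gripper_force: 25.0
```

```bash
python3 - <<'E'
from h import *
s=state();print(s['time_s'],s['qpos'].round(1),tom(s['ee_pos']),s['ee_rot'],s['force'],s['gripper_width'],s['gripper_force'])
for d in range(0,100,8):
    t=np.radians(min(d,93));print(d,rel(76-75*np.cos(t),-75*np.sin(t),84,50+60*min(d,92)/92).tolist())
E
```

```text
6.15 [  0.8  20.9 106.5  -0.   52.5  40.6] [[ 1.16360223 -1.05863087]] [-1.79985094e+02  1.46146262e-02  5.01698083e+01] [ 0.99647611 -0.20368859 -5.98670396] 15.154014168316772 24.99906599521637
0 [-0.0, 0.0, 0.2, 0.4, -1.0, -0.4]
8 [-0.0, 0.0, -5.0, -4.2, 8.4, -0.4]
16 [-0.0, 0.0, -10.3, -7.4, 18.4, -0.4]
24 [-0.0, 0.0, -15.5, -9.3, 28.7, -0.4]
32 [-0.0, 0.0, -20.7, -9.6, 39.1, -0.4]
40 [-0.0, 0.0, -25.9, -8.5, 49.5, -0.4]
48 [-0.0, 0.0, -31.1, -6.0, 59.7, -0.4]
56 [-0.0, 0.0, -36.4, -2.1, 69.4, -0.4]
64 [-0.0, 0.0, -41.6, 3.1, 78.4, -0.4]
72 [-0.0, 0.0, -46.8, 9.6, 86.7, -0.4]
80 [-0.0, 0.0, -52.0, 17.1, 94.0, -0.4]
88 [-0.0, 0.0, -57.2, 25.6, 100.1, -0.4]
96 [-0.0, 0.0, -59.8, 31.3, 103.3, -0.4]
```

Call:
{"name": "carry_out", "arguments": {"commands": [[0,0,-5,-4,8.5,0,-1],[0,0,-10,-7,18.5,0,-1],[0,0,-15,-9,28.5,0,-1],[0,0,-20,-9.5,39,0,-1],[0,0,-26,-8.5,49.5,0,-1],[0,0,-31,-6,59.5,0,-1],[0,0,-36,-2,69.5,0,-1],[0,0,-41,3,78.5,0,-1],[0,0,-46,9.5,86.5,0,-1],[0,0,-51,17,94,0,-1],[0,0,-56,25.5,100,0,-1],[0,0,-60,30.5,103,0,-1],[0,0,-60,32,103.5,0,-1],[0,0,-60,33,104,0,-1]]}}

```text
time_s: 7.55
ee_pos: [626.1, -25.8, 83.7]
ee_rot: [-179.6, 0.2, 110.3]
force: [-4.4, -11.1, -0.1]
gripper_width: 15.3
gripper_force: 25.0
```

```bash
python3 - <<'E'
from h import *
s=state();p=tom(s['ee_pos'])[0];print(s['time_s'],p,np.arctan2(-p[1],76-p[0]),s['force'],s['gripper_width'],s['gripper_force'])
E
```

```text
7.55 [ 79.11937721 -77.07886602] 1.6112441960813848 [ -4.3815946  -11.12897598  -0.13724679] 15.274654129239075 24.98660445213318
```

Call:
{"name": "carry_out", "arguments": {"commands": [[0,0,0,0,1.5,0,-1],[0,0,0,0,3,0,-1],[0,0,0,0,3,0,-1]]}}

```text
time_s: 7.85
ee_pos: [626.2, -25.8, 83.7]
ee_rot: [-179.3, 0.2, 110.3]
force: [-9.8, -11.7, 2.8]
gripper_width: 15.2
gripper_force: 25.0
```

```bash
python3 - <<'E'
from h import *
s=state();p=tom(s['ee_pos'])[0];print(s['time_s'],p,np.arctan2(-p[1],76-p[0]),s['force'])
print(rel(0,-168,150,YAW+90))
E
```

```text
7.85 [ 79.1745164  -77.06833276] 1.611963985608949 [ -9.75954931 -11.65394921   2.81387224]
[ -0.7   0.2   0.1 -90.9 -80.2 -65.1]
```

Call:
{"name": "carry_out", "arguments": {"commands": [[0,0,0,0,-2.5,0,-0.3],[0,0,0,0,-2.5,0,-0.3],[0,0,0,0,-2.5,0,-0.3],[0,0,0,0,-2.5,-20,-0.3],[0,0,0,0,-2.5,-45,-0.3],[0,0,0,-30,-29,-45,-0.5],[0,0,0,-60,-56,-45,-1],[0,0,0,-91,-83,-45,-1],[0,0,0,-91,-83,-30,-1],[0,0,0,-91,-83,-10,-1],[0,0,0,-91,-83,-3,-1],[0,0,0,-91,-83,-3,-1]]}}

```text
time_s: 9.05
ee_pos: [583.8, -135.0, 86.1]
ee_rot: [-179.9, -0.1, 110.2]
force: [0.1, 0.3, -0.5]
gripper_width: 0.4
gripper_force: 0.0
```

```bash
python3 - <<'E'
from h import *
s=state();print(s['time_s'],tom(s['ee_pos']),s['ee_rot'],s['force'],s['gripper_width']);grab('top','t2')
print(rel(0,-168,24,YAW+90))
im=cv2.imread('pics/t2.png')[130:270,210:410];cv2.imwrite('pics/t2c.png',cv2.resize(im,None,fx=3.5,fy=3.5,interpolation=2))
E
```

```text
9.05 [[   1.73691007 -165.04998515]] [-1.79918459e+02 -7.43550192e-02  1.10174459e+02] [ 0.14937779  0.27204697 -0.48066571] 0.3546053407437272
[ 0.  -0.   0.  -2.7 -2.4 63. ]
```

View pics/t2c.png

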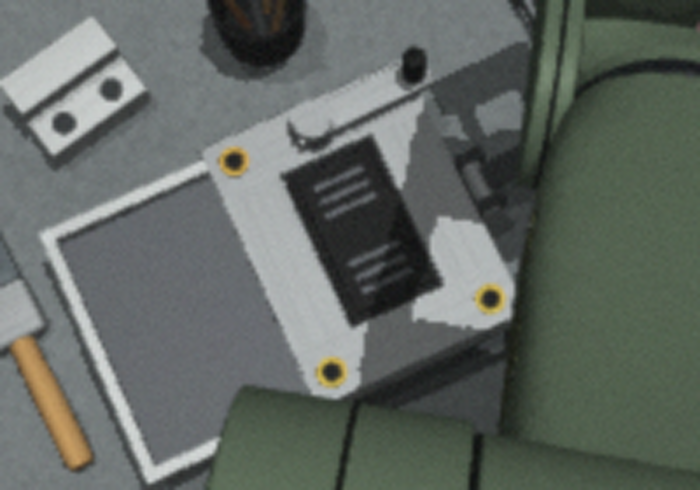

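The clamp bar now lies along -y with its post at crop (412,60), clear of the cover. Next I press the lever slowly.

Call:
{"name": "carry_out", "arguments": {"commands": [[0,0,0,-3,-2,8,-1],[0,0,0,-3,-2,13,-1],[0,0,0,-3,-2,18,-1],[0,0,0,-3,-2,23,-1],[0,0,0,-3,-2,28,-1],[0,0,0,-3,-2,33,-1],[0,0,0,-3,-2,38,-1],[0,0,0,-3,-2,43,-1],[0,0,0,-3,-2,48,-1],[0,0,0,-3,-2,52,-1],[0,0,0,-3,-2,55,-1],[0,0,0,-3,-2,57,-1],[0,0,0,-3,-2,59,-1],[0,0,0,-3,-2,60,-1],[0,0,0,-3,-2,60,-1]]}}

```text
time_s: 10.6
ee_pos: [585.2, -140.1, 29.8]
ee_rot: [179.8, 0.2, 110.2]
force: [-1.2, -1.8, 13.5]
gripper_width: 0.1
gripper_force: 7.1
```

Call:
{"name": "carry_out", "arguments": {"commands": [[0,0,0,0,0,2,-1],[0,0,0,0,0,4,-1],[0,0,0,0,0,4,-1]]}}

```text
time_s: 10.9
ee_pos: [585.3, -140.1, 29.2]
ee_rot: [179.7, 0.2, 110.2]
force: [-7.3, -1.7, 34.4]
gripper_width: 0.3
gripper_force: 16.3
```

Call:
{"name": "carry_out", "arguments": {"commands": [[0,0,0,0,0,2,-1],[0,0,0,0,0,4,-1],[0,0,0,0,0,4,-1]]}}

```text
time_s: 11.2
ee_pos: [585.4, -140.1, 28.7]
ee_rot: [179.6, 0.3, 110.2]
force: [-13.2, 0.1, 54.0]
gripper_width: 0.4
gripper_force: 25.8
```

Call:
{"name": "carry_out", "arguments": {"commands": [[0,0,0,0,0,1.5,-1],[0,0,0,0,0,3,-1],[0,0,0,0,0,3,-1]]}}

```text
time_s: 11.5
ee_pos: [585.5, -140.1, 28.4]
ee_rot: [179.6, 0.3, 110.2]
force: [-18.4, 0.9, 70.3]
gripper_width: 0.7
gripper_force: 33.1
```

The lever is at its stop: the force rises with almost no further travel. Lift off.

Call:
{"name": "carry_out", "arguments": {"commands": [[0,0,0,0,0,-11,-1],[0,0,0,0,0,-30,-1],[0,0,0,0,0,-75,-1],[0,0,0,0,0,-120,0],[0,0,8,30,0,-150,1],[0,0,16,60,0,-150,1],[0,0,24,90,0,-150,1],[0,0,32,120,0,-150,1],[0,0,40,150,0,-150,1],[0,0,48,170,0,-150,1],[0,0,56,170,0,-150,1],[0,0,64,170,0,-150,1],[0,0,72,170,0,-150,1],[0,0,80,170,0,-150,1],[0,0,88,170,0,-150,1],[0,0,90,170,0,-150,1],[0,0,90,170,0,-150,1]]}}

```text
time_s: 13.2
ee_pos: [524.6, 20.7, 165.8]
ee_rot: [-180.0, 0.0, 20.2]
force: [0.2, 0.6, -0.2]
gripper_width: 91.5
gripper_force: 0.0
```

```bash
python3 - <<'E'
from h import *
s=state();print(s['time_s'],tom(s['ee_pos']),s['ee_pos'],s['ee_rot'],s['force'],s['gripper_width'],s['qpos'].round(1));grab('wrist','w3');im=grab('scene','s3')
print(rel(0,0,110,YAW),rel(0,0,66,YAW))
im=cv2.imread('pics/s3.png')[130:290,210:430];cv2.imwrite('pics/s3c.png',cv2.resize(im,None,fx=3.5,fy=3.5,interpolation=2))
E
```

```text
13.2 [[-0.16687937  1.55468455]] [524.60777835  20.70204207 165.7992239 ] [-1.79982292e+02  1.45298137e-03  2.01627295e+01] [ 0.21250747  0.56331419 -0.17130498] 91.49176789584477 [  1.   15.9 100.4   0.   63.6  70.8]
[-0.   0.   0.1  0.2  1.5 55.8] [-0.   0.   0.1  0.2  1.5 99.8]
```

View pics/w3.png

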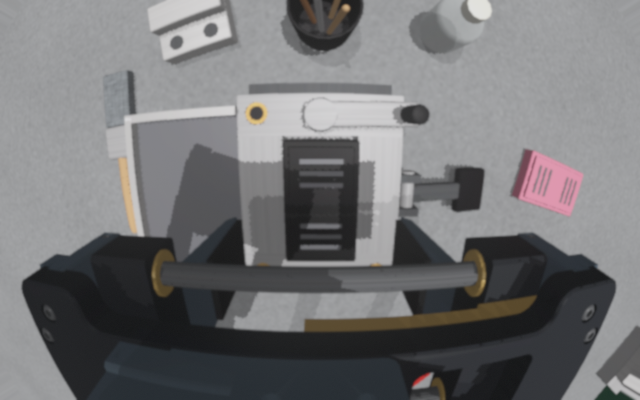

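View pics/s3c.png

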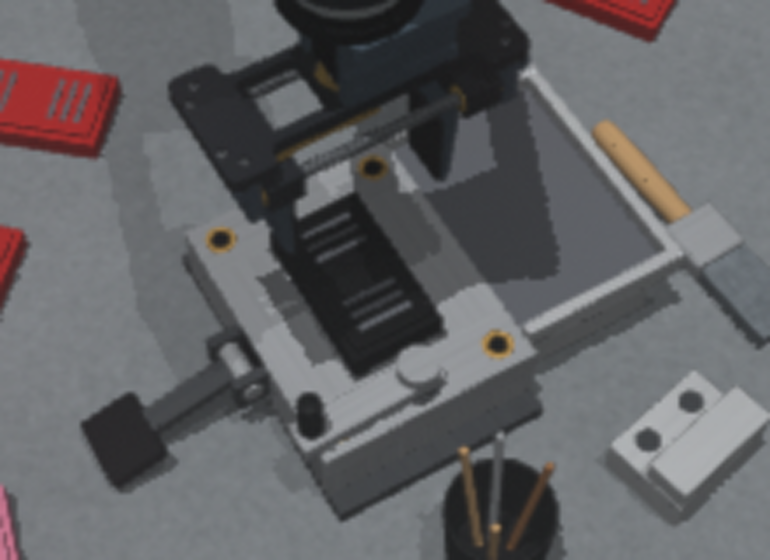

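The scene crop shows the cover risen level above the face, around (355,280), with the clamp back and the lever down. The wrist view has it centred between the fingers at column 320. Now descend and grip.

Call:
{"name": "carry_out", "arguments": {"commands": [[0,0,0,0,1.5,35,1],[0,0,0,0,1.5,65,1],[0,0,0,0,1.5,85,1],[0,0,0,0,1.5,94,1],[0,0,0,0,1.5,98,1],[0,0,0,0,1.5,98.5,1],[0,0,0,0,1.5,98.5,-0.1],[0,0,0,0,1.5,98.5,-0.1],[0,0,0,0,1.5,98.5,-0.1],[0,0,0,0,1.5,98.5,-0.1],[0,0,0,0,1.5,98.5,-0.1],[0,0,0,0,1.5,98.5,-0.1]], "force": 25}}

```text
time_s: 14.5
ee_pos: [525.5, 19.1, 67.9]
ee_rot: [180.0, -0.0, 20.1]
force: [-1.0, 1.0, 4.5]
gripper_width: 63.8
gripper_force: 25.0
```

```bash
python3 - <<'E'
from h import *
s=state();print(s['time_s'],tom(s['ee_pos']),s['ee_pos'],s['force'],s['gripper_width'],s['gripper_force'])
E
```

```text
14.5 [[ 0.14501252 -0.23628664]] [525.51753269  19.1281293   67.89880152] [-1.0035842   0.98610179  4.48884843] 63.82348802970403 24.994277358055115
```

Call:
{"name": "carry_out", "arguments": {"commands": [[0,0,0,0,0,-4,-0.1],[0,0,0,0,0,-10,-0.1],[0,0,0,0,0,-15,-0.1],[0,0,0,0,-8,-15,-0.1],[0,0,0,0,-22,-15,-0.1],[0,0,0,0,-40,-15,-0.1],[0,0,0,0,-58,-15,-0.1],[0,0,0,0,-76,-15,-0.1],[0,0,0,0,-94,-15,-0.1],[0,0,0,0,-110,-15,-0.1],[0,0,0,0,-122,-15,-0.1],[0,0,0,0,-128,-15,-0.1],[0,0,0,0,-128,-9,-0.1],[0,0,0,0,-128,-3,-0.1],[0,0,0,0,-128,1,-0.1],[0,0,0,0,-128,3.5,-0.1],[0,0,0,0,-128,3.5,-0.1]]}}

```text
time_s: 16.2
ee_pos: [481.0, 138.8, 63.4]
ee_rot: [-180.0, 0.1, 20.1]
force: [-1.4, 0.9, -1.3]
gripper_width: 63.9
gripper_force: 25.0
```

```bash
python3 - <<'E'
from h import *
s=state();print(s['time_s'],tom(s['ee_pos']),s['ee_pos'],s['ee_rot'],s['force'],s['gripper_width'],s['gripper_force']);grab('scene','s4')
im=cv2.imread('pics/s4.png')[130:290,210:430];cv2.imwrite('pics/s4c.png',cv2.resize(im,None,fx=3.5,fy=3.5,interpolation=2))
E
```

```text
16.2 [[ -0.45157015 127.48473379]] [480.96024511 138.82634605  63.36800277] [-1.79994430e+02  6.12638307e-02  2.01058797e+01] [-1.36673633  0.87892619 -1.31508403] 63.86451640611892 24.99333143234253
```

View pics/s4c.png

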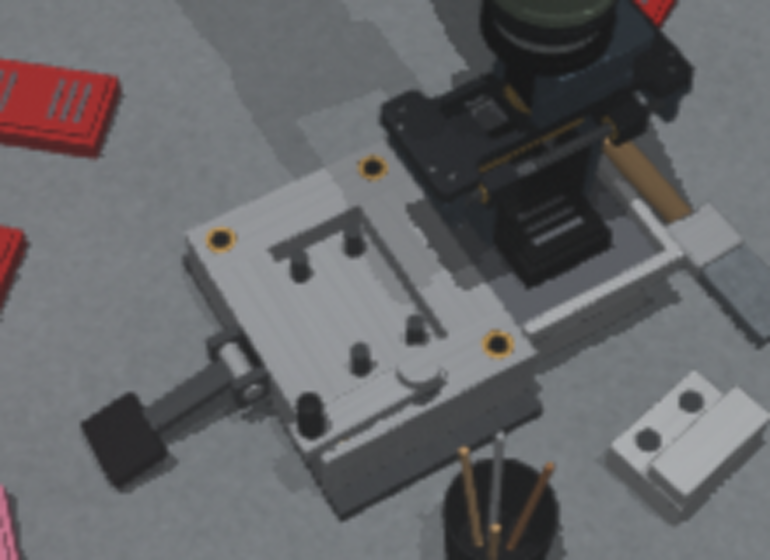

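The cover is held level over the tray at crop (550,235), just above its floor. Lower gently to contact.

Call:
{"name": "carry_out", "arguments": {"commands": [[0,0,0,0,0,1,-0.1],[0,0,0,0,0,1.6,-0.1],[0,0,0,0,0,2.2,-0.1],[0,0,0,0,0,2.2,-0.1]]}}

```text
time_s: 16.65
ee_pos: [481.2, 139.3, 61.8]
ee_rot: [-180.0, -0.0, 20.1]
force: [0.5, 0.3, -2.1]
gripper_width: 64.0
gripper_force: 25.0
```

Call:
{"name": "carry_out", "arguments": {"commands": [[0,0,0,0,0,0.5,-0.1],[0,0,0,0,0,1,-0.1],[0,0,0,0,0,1,-0.1]]}}

```text
time_s: 16.95
ee_pos: [481.2, 139.4, 61.0]
ee_rot: [-180.0, -0.0, 20.2]
force: [-0.6, 0.3, 0.3]
gripper_width: 63.7
gripper_force: 25.0
```

Call:
{"name": "carry_out", "arguments": {"commands": [[0,0,0,0,0,0.5,-0.1],[0,0,0,0,0,1,-0.1],[0,0,0,0,0,1,-0.1]]}}

```text
time_s: 17.25
ee_pos: [481.2, 139.4, 60.9]
ee_rot: [180.0, -0.0, 20.2]
force: [-3.0, -1.4, 9.1]
gripper_width: 63.7
gripper_force: 25.0
```

Contact with the tray floor. Release partway, then rise.

Call:
{"name": "carry_out", "arguments": {"commands": [[0,0,0,0,0,-1,-0.1],[0,0,0,0,0,-1,0.65],[0,0,0,0,0,-1,0.65],[0,0,0,0,0,-1,0.65],[0,0,0,0,0,-1,0.65],[0,0,0,0,0,-12,0.65],[0,0,0,0,0,-35,0.65],[0,0,0,0,0,-75,0.65],[0,0,0,0,0,-120,0.65],[0,0,0,-40,-10,-160,0.65],[0,0,0,-80,-20,-190,0.65],[0,0,0,-120,-20,-200,0.65],[0,0,0,-150,-20,-200,0.65],[0,0,0,-150,-20,-200,0.65]]}}

```text
time_s: 18.65
ee_pos: [330.2, 105.5, 261.1]
ee_rot: [180.0, -0.1, 20.1]
force: [1.1, 1.2, -0.3]
gripper_width: 75.1
gripper_force: 0.0
```

```bash
python3 - <<'E'
from h import *
s=state();print(s['time_s'],tom(s['ee_pos']),s['force'],s['gripper_width']);grab('scene','s5')
im=cv2.imread('pics/s5.png')[130:290,210:430];cv2.imwrite('pics/s5c.png',cv2.resize(im,None,fx=3.5,fy=3.5,interpolation=2))
E
```

```text
18.65 [[-153.44956934  148.0932772 ]] [ 1.14663424  1.21580182 -0.30651507] 75.13890296573265
```

View pics/s5c.png

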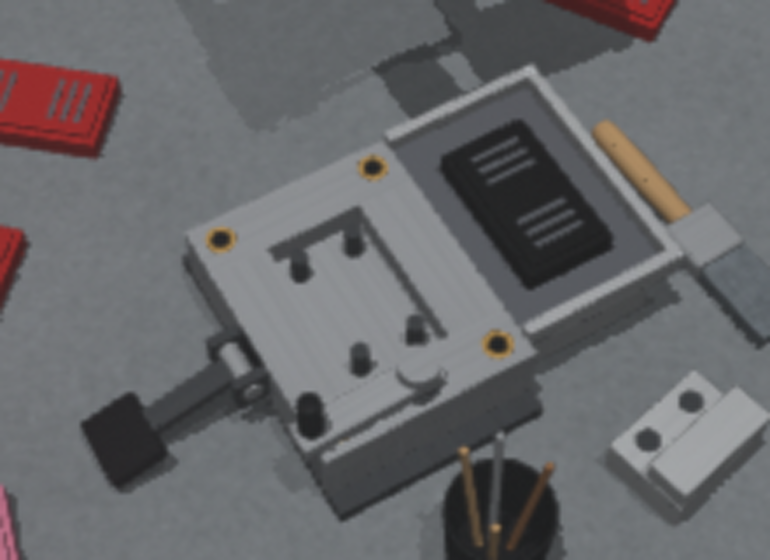

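The cover lies flat and wholly on the tray, centred at crop (525,205). The clamp is back, the lever is down and the other things haven't moved.

```bash
python3 -c "
from h import *
print(workorder.job_done())"
```

```text
the job is handed in; nothing more can be done
None
```

The job is handed in after about 19 s on the robot clock: the clamp is back at its stop, the lever is fully down and the cover lies flat and wholly on the tray; the hand-in returned no verdict.

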